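# Refit the toaster's crumb tray

### The arm

A 6-joint arm with a two-finger parallel gripper is mounted at the origin on a cart in front of the work surface, level with it; the furniture and walls round the work are solid. World frame = base frame: x ahead of the robot, y to its left, z up, the work surface at z = 0. Lengths are in m, angles in rad, forces in N, time in s.
With the tool pointing down it reaches from about 0.325 to 1 m from the base axis. Payload 5.1 kg.
Tool frame: the origin (TCP) lies at the very end of the fingers, on their centre line; the grasp point (between the pads) lies 19 mm behind it; z points along the fingers, y is the line along which they close (so a half turn about z gives the same grasp; the last joint's range is limited). The gripper opens to 85 mm and grips with 20 to 120 N. Pads are 22 mm wide; open, the fingers measure 114 mm over their backs; the gripper's body (76 mm by 85 mm) begins 54 mm behind the grasp point. The pads swing forward as they close: fully open they stand 13 mm farther back than shut.
Start: joints at [1.176, 0.124, 1.65, -0, 1.367, -0.083], TCP at [0.199, 0.619, 0.231] pointing down, gripper open.
Joint ranges: [-2.61, 2.61], [-1.02, 2.33], [0.03, 2.71], [-1.35, 4.49], [0.32, 2.68], [-2.91, 2.91]. Speed limits (rad/s): [2.57, 2.57, 3.14, 3.14, 3.14, 3.14].

### API

Orientations are given as a unit quaternion [w, x, y, z].
In Python, from bench import readout, grab_frame, camera_params, order, search_frame gives the robot as it stands. The module is installed in compiled form; this text tells all that it offers.
- The arm moves only by the tool drive_tool, never from a script. Its argument "increments" is text: rows parted by semicolons, each of 7 numbers parted by spaces: the opening, from 0 (shut) to 1 (fully open), then the shift along the tool's x, y, z as a fraction of full scale, then the turn, a rotation vector about the tool's x, y, z as a fraction of full scale. In form: jaw x y z wx wy wz; .... A call has 1 to 10 rows; each row is the pose to reach, as a shift and turn from the pose commanded when the call began, along the tool's axes at that moment; what a row does not reach only later rows make up. Full scale, the value 1, is 0.5 m for a shift and 60 degrees for a turn. A row lasts 1/12 s, in which the tool goes at most 41.7 mm and 7.16 degrees, less where a joint would pass 70% of its speed; a pose out of reach is approached as far as the arm can. A call with a number of a shift or a turn outside -1 to 1 is refused whole. A call with a gripper value outside its range is refused whole. The fingers move at their own pace and stop on an object; the grip force is fixed at half the most. Time passes only in rows, so rows that repeat a pose let the fingers close. It gives the time, the measured TCP pose, the force, the opening and the grip force at its end, in the units of the state.
- readout.state(): the state, without advancing time (a new reading comes with each control period).
- grab_frame(name): name is "scene" or "top"; returns (picture, depth): 384x512x3 uint8, red, green, blue; 384x512 float32, m along the optical axis (not along the pixel's ray), 0 where there is no reading.
- camera_params(name): a dict with "fx", "fy", "cx", "cy" (pixels), "R" (3x3) and "t" (3): a world point X has camera coordinates R X + t. Camera axes: x right, y down, z forward; pixel columns grow to the right and rows downward; lengths in m; the calibration is good to about 2 mm. A picture is of the moment at which its call begins. camera_params takes no time and is no camera call.
- order.job_done(): hands the job in; it is judged then, once.
Trained networks look in the newest picture that a camera, given by its name, has taken for a name from the list of things; names that differ only in an ending like _2 or _b are one class to them, and where a whole thing is asked for, a point or a joint stands for the part that bears it (a point fixed in the world has none). Each returns a list of dicts, best first, with "p" (0 to 1); they miss things now and then, are a little off and sometimes report something else, mostly with a low value. They report only what shows in the picture. A call takes as long as a camera call.
- search_frame(camera, name): "position" ([x, y, z] in m, in world coordinates, good to about 4 mm: the middle of the surface that is visible of it).
The state is a dict: "time": time; "qpos": joint angles; "joint_vel": joint speeds; "joint_torque": joint torques, N m; "tool_pos": TCP position; "tcp_rot": TCP orientation; "wrist_force": force on the tool from outside, world axes, zero at the start; "moment": the same for the moment, N m; "grip_width": finger opening in m; "gripper_force": force on a finger pad.
Only numpy, scipy, OpenCV 4.12 (cv2) and the standard library are available. Lean on these libraries where they do the work, as an engineer would, in place of code of your own. Each camera call takes 0.05 s, during which the arm holds its last target. There are 200 camera calls.

### The job

The toaster's crumb tray has been emptied and lies on the worktop. Pick it up by its tab and slide it into the slot low in the toaster's end: feel your way between the guides hidden inside without forcing it, then press it gently past its spring catch until the front plate closes flush against the toaster, and let go. Leave everything else where it stands.

Things in the scene. Friction and masses are not known exactly. Their poses are not given: they have to be found in the camera images.
- crumb_tray: Loose crumb tray, 0.2 kg: shallow steel pan 96 mm wide (x), 170 mm long (y = 0 to 170), 14 mm high, nose corners cut by 10 mm; black front plate 146 mm wide, 30 mm high (y = -6 to 0). Starts flat on the worktop, nose roughly toward the toaster. Origin: under the middle of the plate's back face, at the underside; +y to the nose, z up.
- tab (a point): Middle of the tray's pull tab, a solid black bar 24 mm wide (tray x), 42 mm long (y = -47 to -6 mm from the tray's origin), 20 mm high (6 to 26 mm above the tray's underside); this point is at tray y = -26 mm, 16 mm up. Axes as the tray's. The toaster rises straight above the slot, so at the end a hand on the tab must lean back from it by about 30 degrees.
- nose (a point): Middle of the lower edge of the pan's nose, 170 mm along +y from the tray's origin. Axes as the tray's.
- toaster: Steel two-slot toaster, black ends, 270 mm long (y), 176 mm wide (x), 195 mm high, standing immovable; origin under its middle at worktop height, z up. Lever and knobs at its +y end, tray slot at its -y end (the right-hand end seen from the robot).
- slot (a point): Middle of the lower edge of the tray slot in the toaster's -y end face, 12 mm above the worktop; axes as the toaster's. Slot 122 mm wide (x), 22 mm high; the flat bay floor behind it is level with this point. The tray goes in along +y; when home its origin is here (but for the guides' sideways offset) and its front plate lies against the end face, a rigid stop.
- guides_start (a point): In the slot's middle line on the bay floor, 19 mm behind the end face, where two hidden steel guide rails begin: they flare in from 125 to 99 mm apart over 26 mm, then run 135 mm straight, parallel to toaster y. Their common middle is up to 11 mm to either side of this line (unknown, does not move), so must be felt. The rails bend if the tray presses on them with over 12 N, the catch over 30 N.
- catch_point (a point): In the slot's middle line, 162 mm behind the end face, 12 mm above the worktop: beneath a hidden sprung roller. From about 15 to 5 mm before home it rides up over the pan's nose wall, resisting with some 3 to 8 N, and drops in behind the wall as the tray comes home, holding it there.
- spice_jar_1: Bystander: slim glass spice jar with a black cap, 41 mm across, 105 mm high; origin under its middle.
- espresso_3: Bystander: striped espresso cup, 49 mm high; origin under its middle.
- teaspoon_10: Bystander: teaspoon, 139 mm long, lying beside the hob; origin under its middle.
- garlic_14: Bystander: garlic bulb, 50 mm, nearest the robot of those there; origin under its middle.
- cork: Bystander: cork standing on end, 44 mm high; origin under its middle.
- peg_0: Bystander: wooden clothes peg, 72 mm long, lying near the front edge; origin under its middle.

How it is judged:
By the outcome, as a careful person would: the job done as asked, in the order asked, and still so for the second after the job is handed in, with the robot touching nothing.
It also fails if it takes over 72 s, if anything falls off the work surface, if the arm or the gripper's body presses on something with over 40 N, if the wrist force passes 120 N, or if a joint passes its speed limit or range.

## Working session

There is one attempt and no reset: what is moved stays moved. The work goes in short steps, Python scripts to look and compute and a tool call to move; the robot and the scene stay as the last step left them, time stands still between calls to the robot, and variables do not carry over. Pictures are saved under pics/ and viewed, at most 10 in all, crops included, and the job is handed in when it is done.

Besides the shell and the picture viewer there is one more tool, called after "Request:" in YAML: its name, and indented under it one key for each argument. drive_tool: Moves the arm, as the interface text tells. Its arguments: {"type":"object","properties":{"increments":{"type":"string"}},"required":["increments"]}

```bash
mkdir -p pics
cat > h.py <<'E'
import numpy as np, cv2
from bench import readout, grab_frame, camera_params, order, search_frame
from scipy.spatial.transform import Rotation as Ro
def cloud(name,d):
    c=camera_params(name);v,u=np.mgrid[:384,:512]
    P=np.stack([(u-c['cx'])/c['fx']*d,(v-c['cy'])/c['fy']*d,d],-1)
    return (P-c['t'])@np.array(c['R'])
E
python3 - <<'E'
from h import *
s=readout.state()
for k,v in s.items(): print(k,np.round(v,4))
ims=[]
for n in ("scene","top"):
    im,d=grab_frame(n);np.savez(n+'0.npz',im=im,d=d);ims.append(im)
    c=camera_params(n);print(n,c['fx'],np.round(-np.array(c['R']).T@c['t'],3))
    for o in ("crumb_tray","tab","nose","toaster","slot","spice_jar_1","espresso_3","teaspoon_10","garlic_14","cork","peg_0"):
        r=search_frame(n,o);print(o,[(np.round(q['position'],3).tolist(),round(q['p'],2)) for q in r[:2]])
cv2.imwrite('pics/a.png',cv2.resize(np.vstack(ims),(800,1200))[:600,:,::-1]);cv2.imwrite('pics/b.png',cv2.resize(ims[1],(800,600))[:,:,::-1])
E
```

```text
time 0.0
qpos [ 1.1764  0.1245  1.6516  0.      1.3675 -0.0826]
joint_vel [ 0.0011 -0.001   0.0002  0.0009 -0.0005 -0.0011]
joint_torque [ 9.00000e-04 -4.23601e+01 -3.65457e+01  0.00000e+00  7.00000e-03
 -0.00000e+00]
tool_pos [0.1992 0.6181 0.2301]
tcp_rot [-2.000e-04  1.552e-01  9.879e-01 -1.000e-03]
wrist_force [-0.4528 -0.5886  0.186 ]
moment [-0.0281  0.0028  0.0043]
gripper_force 0.0
grip_width 0.0853
scene 365.8871856779149 [ 0.068 -0.303  0.695]
crumb_tray [([0.513, -0.151, 0.005], 0.94)]
tab [([0.515, -0.153, 0.001], 0.66)]
nose [([0.51, -0.155, 0.002], 0.87)]
toaster [([0.467, 0.197, 0.17], 0.9), ([0.679, -0.299, 0.035], 0.57)]
slot [([0.47, 0.191, 0.166], 0.75)]
spice_jar_1 [([0.686, 0.003, 0.07], 0.91), ([0.469, 0.198, 0.169], 0.23)]
espresso_3 [([0.636, -0.236, 0.034], 0.96)]
teaspoon_10 [([0.518, -0.339, 0.008], 0.85)]
garlic_14 [([0.679, -0.301, 0.033], 0.64)]
cork [([0.618, -0.314, 0.029], 0.45)]
peg_0 [([0.413, -0.316, 0.012], 0.76)]
top 440.71309602169595 [-0.094 -0.272  0.9  ]
crumb_tray [([0.51, -0.152, 0.002], 0.58)]
tab [([0.514, -0.148, 0.002], 0.96)]
nose [([0.509, -0.152, 0.005], 0.82)]
toaster [([0.464, 0.216, 0.172], 0.81)]
slot [([0.466, 0.219, 0.174], 0.56)]
spice_jar_1 [([0.685, 0.004, 0.071], 0.67)]
espresso_3 [([0.634, -0.229, 0.035], 0.97)]
teaspoon_10 [([0.518, -0.338, 0.009], 0.86)]
garlic_14 [([0.624, -0.317, 0.034], 0.67), ([0.465, 0.216, 0.174], 0.64)]
cork [([0.622, -0.319, 0.032], 0.68)]
peg_0 [([0.406, -0.318, 0.011], 0.52)]
```

View pics/a.png

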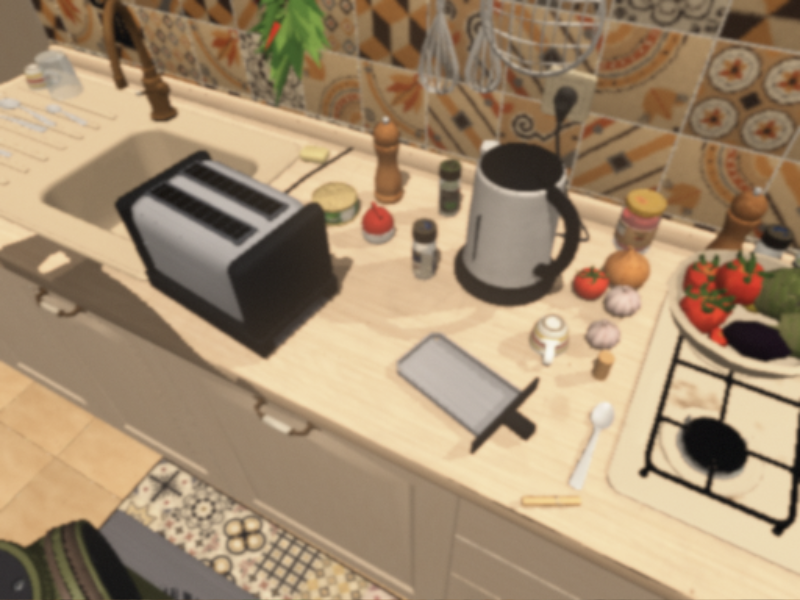

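View pics/b.png

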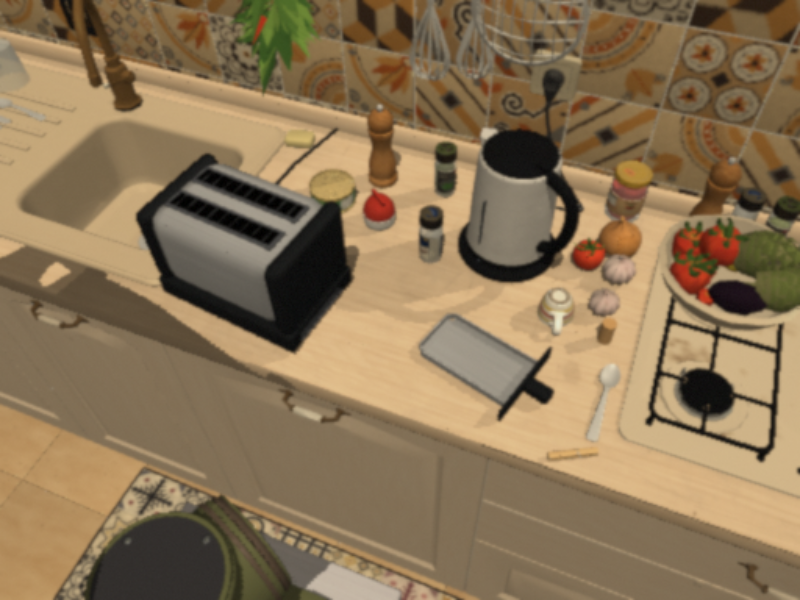

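The pictures show the toaster at left, its end face toward the tray at about (290,270) px. The tray lies at (480,360), nose toward the toaster, with its plate running (550,352) to (505,412) and the tab at (538,390). The space around the tab is clear.

```bash
cat > m.py <<'E'
from h import *
for n in ("scene","top"):
    z=np.load(n+'0.npz');P=cloud(n,z['d']);im=z['im'].astype(int);ok=z['d']>0
    X,Y,Z=P[...,0],P[...,1],P[...,2]
    w=ok&(X>.4)&(X<.6)&(Y>-.03)&(Y<.0);print(n,'worktop z',np.median(Z[w]),Z[w].std())
    # plate+tab: dark
    b=ok&(im.max(-1)<75)&(X>.42)&(X<.62)&(Y>-.33)&(Y<-.1)&(Z>-.02)&(Z<.06)
    k=b&(Z>.024)
    print('dark',b.sum(),'z',np.percentile(Z[b],[5,50,95]).round(4))
    r=cv2.minAreaRect(P[b&(Z>.012)][:,:2].astype('f4')*1000);print('dark rect',r)
    # gray pan: low saturation
    g=ok&(im.max(-1)-im.min(-1)<28)&(im.max(-1)>85)&(X>.4)&(X<.62)&(Y>-.26)&(Y<-.04)&(Z<.03)
    g=cv2.morphologyEx(g.astype('u1'),cv2.MORPH_OPEN,np.ones((3,3)))>0
    r=cv2.minAreaRect(P[g][:,:2].astype('f4')*1000);print('pan rect',r,g.sum(),np.percentile(Z[g],[5,50,95]).round(4))
    t=ok&(Z>.03)&(Z<.25)&(X>.3)&(X<.61)&(Y>.0)&(Y<.42)
    tt=t&(Z>.165)
    r=cv2.minAreaRect(P[tt][:,:2].astype('f4')*1000);print('toaster top',r,np.percentile(Z[tt],[5,50,95]).round(4))
    # end face
    e=t&(im.max(-1)<70)&(Z<.17)&(Z>.03)&(Y<.16)
    Q=P[e]
    for _ in range(4):
        c=Q.mean(0);nn=np.linalg.svd(Q-c,full_matrices=False)[2][2];Q=Q[abs((Q-c)@nn)<.004]
    print('face c',c.round(4),'n',nn.round(4),len(Q),'x',np.percentile(Q[:,0],[1,99]).round(4),'z',np.percentile(Q[:,2],[1,99]).round(3))
    cv2.imwrite(f'pics/c_{n}.png',cv2.resize(im[150:290,70:390].astype('u1'),(800,350),interpolation=cv2.INTER_CUBIC)[:,:,::-1])
    m=im.astype('u1').copy();m[b]=[255,0,0];m[g]=[0,255,0];m[e]=[0,0,255];m[tt]=[255,255,0]
    cv2.imwrite(f'pics/m_{n}.png',cv2.resize(m,(400,300))[:,:,::-1])
cv2.imwrite('pics/m.png',np.hstack([cv2.imread('pics/m_scene.png'),cv2.imread('pics/m_top.png')]))
E
python3 m.py
```

```text
scene worktop z -0.0006923981784818511 0.25854928504917324
dark 342 z [0.0154 0.0254 0.0299]
dark rect ((481.8795166015625, -239.44805908203125), (42.57147979736328, 132.81539916992188), 73.29619598388672)
pan rect ((547.7315673828125, -145.5512237548828), (172.16477966308594, 170.28582763671875), 74.31348419189453) 2528 [0.0004 0.0025 0.0115]
toaster top ((515.6393432617188, 255.14053344726562), (268.32122802734375, 172.66799926757812), 83.23986053466797) [0.1706 0.1905 0.1962]
face c [0.4933 0.1251 0.1069] n [0.1284 0.9917 0.0051] 2420 x [0.419  0.5782] z [0.035 0.169]
top worktop z -0.0005747081374740126 0.26572725291491234
dark 351 z [0.0146 0.0263 0.0315]
dark rect ((481.61090087890625, -238.44309997558594), (45.71181106567383, 137.87579345703125), 74.53839874267578)
pan rect ((514.3134765625, -135.80130004882812), (170.96954345703125, 101.62632751464844), 72.95654296875) 2196 [-0.0004  0.0027  0.0117]
toaster top ((514.9630737304688, 254.30111694335938), (268.65557861328125, 171.88888549804688), 82.94654846191406) [0.1712 0.1915 0.1974]
face c [0.4981 0.1238 0.1069] n [-0.1384 -0.9904 -0.0066] 1493 x [0.4173 0.5772] z [0.035 0.169]
```

View pics/m.png

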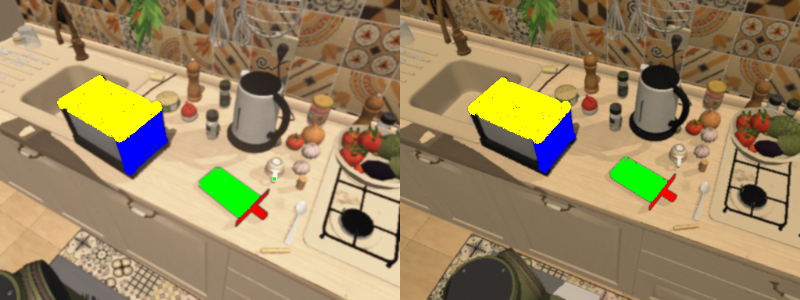

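```bash
cat > t.py <<'E'
from h import *
def yawR(a): # frame whose +y axis is at angle a deg from world x
    return Ro.from_euler('z',a-90,degrees=True).as_matrix()
def toolR(a,lean):
    F=yawR(a);s,c=np.sin(np.radians(lean)),np.cos(np.radians(lean))
    z=F@[0,s,-c];y=F@[-1.,0,0]
    return np.stack([np.cross(y,z),y,z],1)
def inc(p,R):
    s=readout.state();q=np.array(s['tcp_rot']);C=Ro.from_quat(q[[1,2,3,0]]).as_matrix()
    d=C.T@(np.array(p)-s['tool_pos'])/.5;w=Ro.from_matrix(C.T@R).as_rotvec()/np.radians(60)
    print('inc',d.round(4),w.round(4),'pos',np.round(s['tool_pos'],4),'F',np.round(s['wrist_force'],2),'q',np.round(s['qpos'],2))
O=np.array([.4888,-.2165,0]);A=73.4   # tray
E
python3 - <<'E'
from t import *
s=readout.state();q=np.array(s['tcp_rot']);print(Ro.from_quat(q[[1,2,3,0]]).as_matrix().round(3))
inc([.36,.2,.33],toolR(A,0))
tp=O+yawR(A)@[0,-.021,.008];print(tp)
inc(tp+[0,0,.1],toolR(A,30))
E
```

```text
[[-0.952  0.307  0.   ]
 [ 0.307  0.952 -0.   ]
 [-0.    -0.    -1.   ]]
inc [-0.5625 -0.6984 -0.1974] [-0.    -0.    -1.521] pos [0.1994 0.6186 0.2313] F [ 0.28  0.51 -0.68] q [ 1.18  0.12  1.65 -0.    1.37 -0.08]
[ 0.48280054 -0.23662477  0.008     ]
inc [-1.0641 -1.4542  0.2467] [-0.3974 -0.3887 -1.4829] pos [0.1994 0.6186 0.2313] F [ 0.28  0.51 -0.68] q [ 1.18  0.12  1.65 -0.    1.37 -0.08]
```

```bash
sed -i 's/\[-1.,0,0\]/[1.,0,0]/' t.py
python3 - <<'E'
from t import *
inc([.36,.2,.33],toolR(120,0))
E
```

```text
inc [-0.5625 -0.6984 -0.1974] [-0.      0.      0.7023] pos [0.1994 0.6186 0.2313] F [ 0.28  0.51 -0.68] q [ 1.18  0.12  1.65 -0.    1.37 -0.08]
```

Request:
drive_tool:
  increments: "1 0 0 -0.1 0 0 0; 1 0 0 -0.2 0 0 0.05; 1 -0.05 -0.06 -0.2 0 0 0.1; 1 -0.1 -0.13 -0.2 0 0 0.2; 1 -0.16 -0.2 -0.2 0 0 0.3; 1 -0.22 -0.28 -0.2 0 0 0.35; 1 -0.28 -0.35 -0.2 0 0 0.45; 1 -0.34 -0.42 -0.2 0 0 0.5; 1 -0.4 -0.5 -0.2 0 0 0.6; 1 -0.46 -0.57 -0.2 0 0 0.7"

```text
time: 2.03
tool_pos: [0.3175, 0.3088, 0.3315]
tcp_rot: [0.0, 0.501, 0.866, 0.0]
wrist_force: [1.0, -0.6, -0.1]
grip_width: 0.0857
gripper_force: 0.0
```

Run:
```python
from t import *
tp=O+yawR(A)@[0,-.021,.008]
inc(tp+[-.05,0,.25],toolR(A,0))
```

```text
inc [-1.0607 -0.3439  0.1467] [ 9.000e-04 -4.000e-04  7.749e-01] pos [0.3175 0.3088 0.3315] F [ 0.97 -0.59 -0.05] q [ 0.65 -0.4   1.95 -0.    1.58  0.13]
```

Request:
drive_tool:
  increments: "1 -0.08 -0.03 0 0 0 0.08; 1 -0.16 -0.06 0 0 0 0.16; 1 -0.24 -0.09 0 0 0 0.24; 1 -0.32 -0.12 0 0 0 0.32; 1 -0.4 -0.15 0 0 0 0.4; 1 -0.48 -0.18 0 0 0 0.48; 1 -0.56 -0.2 0 0 0 0.56; 1 -0.64 -0.22 0 0 0 0.64; 1 -0.72 -0.24 0 0 0 0.72; 1 -0.8 -0.27 0.02 0 0 0.775"

```text
time: 2.87
tool_pos: [0.4011, -0.0988, 0.3248]
tcp_rot: [0.002, 0.802, 0.597, 0.001]
wrist_force: [1.4, 0.9, 0.4]
grip_width: 0.0855
gripper_force: 0.0
```

Run:
```python
from t import *
tp=O+yawR(A)@[0,-.021,.008]
R=toolR(A,30)
inc(tp-.12*R[:,2],R)
```

```text
inc [-0.3373  0.2334  0.4269] [0.0045 0.5001 0.0009] pos [ 0.4011 -0.0988  0.3248] F [1.43 0.85 0.37] q [-0.37 -0.47  2.02  0.    1.59 -0.08]
```

Request:
drive_tool:
  increments: "1 -0.06 0.04 0.05 0 0.08 0; 1 -0.12 0.08 0.1 0 0.16 0; 1 -0.18 0.12 0.15 0 0.24 0; 1 -0.24 0.16 0.2 0 0.32 0; 1 -0.3 0.2 0.26 0 0.4 0; 1 -0.34 0.233 0.32 0 0.5 0; 1 -0.337 0.233 0.38 0.004 0.5 0; 1 -0.337 0.233 0.427 0.004 0.5 0; 1 -0.337 0.233 0.427 0.004 0.5 0; 1 -0.337 0.233 0.427 0.004 0.5 0"

```text
time: 3.7
tool_pos: [0.464, -0.2901, 0.1081]
tcp_rot: [-0.159, 0.773, 0.578, 0.206]
wrist_force: [-0.5, 0.5, 0.7]
grip_width: 0.0856
gripper_force: 0.0
```

Run:
```python
from t import *
tp=O+yawR(A)@[0,-.021,.008]
R=toolR(A,30)
inc(tp,R)
for n in ("scene","top"):
    im,d=grab_frame(n);np.savez(n+'1.npz',im=im,d=d)
    c=camera_params(n);x=np.array(c['R'])@readout.state()['tool_pos']+c['t'];print(c['fx']*x[0]/x[2]+c['cx'],c['fy']*x[1]/x[2]+c['cy'])
    cv2.imwrite(f'pics/d_{n}.png',cv2.resize(im[150:350,220:480],(520,400),interpolation=cv2.INTER_CUBIC)[:,:,::-1])
```

```text
inc [-0.0026  0.0075  0.23  ] [-0.0082 -0.0022  0.0007] pos [ 0.464  -0.2901  0.1081] F [-0.5   0.51  0.71] q [-0.87  0.17  1.89  0.43  1.42 -0.72]
359.8462897360272 265.0655524759879
370.6744033985952 240.53075493847064
```

View pics/d_top.png

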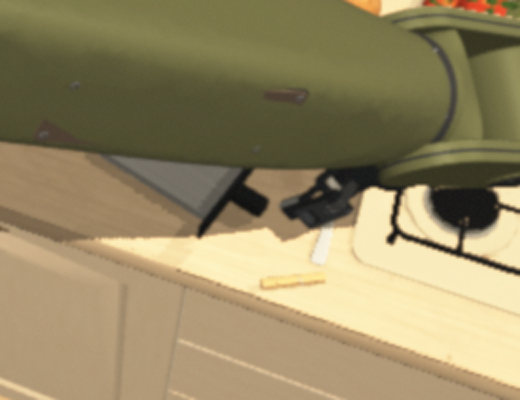

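Request:
drive_tool:
  increments: "0.7 -0.002 0.007 0.03 -0.008 0 0; 0.7 -0.002 0.007 0.07 -0.008 0 0; 0.7 -0.002 0.007 0.11 -0.008 0 0; 0.7 -0.002 0.007 0.15 -0.008 0 0; 0.7 -0.002 0.007 0.18 -0.008 0 0; 0.7 -0.002 0.007 0.2 -0.008 0 0; 0.7 -0.002 0.007 0.22 -0.008 0 0; 0.7 -0.002 0.007 0.23 -0.008 0 0; 0.7 -0.002 0.007 0.23 -0.008 0 0; 0.7 -0.002 0.007 0.23 -0.008 0 0"

```text
time: 4.63
tool_pos: [0.484, -0.2378, 0.01]
tcp_rot: [-0.153, 0.774, 0.578, 0.208]
wrist_force: [-0.2, 0.0, -0.2]
grip_width: 0.0599
gripper_force: 0.0
```

Run:
```python
from t import *
tp=O+yawR(A)@[0,-.021,.008]
R=toolR(A,30)
inc(tp,R)
im,d=grab_frame("scene")
cv2.imwrite(f'pics/e.png',cv2.resize(im[180:330,230:430],(600,450),interpolation=cv2.INTER_CUBIC)[:,:,::-1])
```

```text
inc [-0.0007 -0.003   0.0042] [0.0032 0.0006 0.0031] pos [ 0.484  -0.2378  0.01  ] F [-0.19  0.01 -0.18] q [-0.79  0.26  1.97  0.49  1.21 -0.75]
```

View pics/e.png

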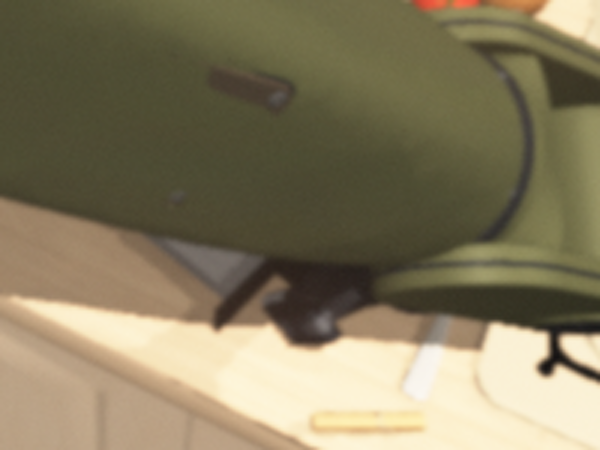

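The finger sits beside the tab and just behind the plate. Closing now.

Request:
drive_tool:
  increments: "0.5 0 0 0 0 0 0; 0.3 0 0 0 0 0 0; 0.2 0 0 0 0 0 0; 0 0 0 0 0 0 0; 0 0 0 0 0 0 0; 0 0 0 0 0 0 0; 0 0 0 0 0 0 0; 0 0 0 0 0 0 0; 0 0 0 0 0 0 0; 0 0 0 0 0 0 0"

```text
time: 5.52
tool_pos: [0.4841, -0.238, 0.0099]
tcp_rot: [-0.153, 0.774, 0.578, 0.209]
wrist_force: [-1.0, -3.0, 5.3]
grip_width: 0.0229
gripper_force: 62.4
```

Request:
drive_tool:
  increments: "0 0.005 0 -0.009 0 0 0; 0 0.01 0 -0.018 0 0 0; 0 0.015 0 -0.026 0 0 0; 0 0.02 0 -0.035 0 0 0; 0 0.025 0 -0.044 0 0 0; 0 0.03 0 -0.052 0 0 0; 0 0.035 0 -0.061 0 0 0; 0 0.04 0 -0.07 0 0 0; 0 0.04 0 -0.07 0 0 0; 0 0.04 0 -0.07 0 0 0"

```text
time: 6.35
tool_pos: [0.4835, -0.2377, 0.0499]
tcp_rot: [-0.153, 0.774, 0.578, 0.208]
wrist_force: [0.1, 0.1, -2.3]
grip_width: 0.0225
gripper_force: 61.7
```

```bash
cat > v.py <<'E'
from t import *
import sys
tag=sys.argv[1]
s=readout.state();q=np.array(s['tcp_rot']);C=Ro.from_quat(q[[1,2,3,0]]).as_matrix();tp=np.array(s['tool_pos'])
print('tcp',tp.round(4),'toolyaw',np.degrees(np.arctan2(C[1,1],C[0,1])).round(2)+90,'lean',np.degrees(np.arcsin(np.hypot(C[0,2],C[1,2]))).round(2),'F',np.round(s['wrist_force'],2),'M',np.round(s['moment'],2),'w',s['grip_width'])
for n in ("scene","top"):
    im,d=grab_frame(n);P=cloud(n,d);i=im.astype(int)
    h=P-tp;a=np.radians(s.get('a',float(sys.argv[2])));f=h[...,0]*np.cos(a)+h[...,1]*np.sin(a);l=h[...,0]*np.sin(a)-h[...,1]*np.cos(a)
    g=(d>0)&(i.max(-1)-i.min(-1)<28)&(i.max(-1)>60)&(f>.02)&(f<.25)&(abs(l)<.09)&(h[...,2]>-.04)&(h[...,2]<.04)
    g=cv2.morphologyEx(g.astype('u1'),cv2.MORPH_OPEN,np.ones((3,3)))>0
    if g.sum()>50:
        Q=P[g];A_=np.c_[f[g],l[g],np.ones(len(Q))];k=np.linalg.lstsq(A_,Q[:,2],rcond=None)[0]
        r=cv2.minAreaRect(Q[:,:2].astype('f4')*1000);print(n,g.sum(),r,'pitch,roll deg',np.degrees(k[:2]).round(2),'z',np.percentile(Q[:,2],[5,50,95]).round(4))
    m=im.copy();m[g]=[0,255,0]
    cv2.imwrite(f'pics/{tag}_{n}.png',cv2.resize(m[130:330,100:400],(400,267))[:,:,::-1])
cv2.imwrite(f'pics/{tag}.png',np.hstack([cv2.imread(f'pics/{tag}_{n}.png') for n in ('scene','top')]))
E
python3 v.py f 73.4
```

```text
tcp [ 0.4835 -0.2377  0.0499] toolyaw 73.46000000000001 lean 29.97 F [ 0.06  0.13 -2.26] M [-0.4   0.17  0.02] w 0.022455725536634188
scene 371 ((475.0416564941406, -180.36630249023438), (71.42664337158203, 59.41902160644531), 62.61101531982422) pitch,roll deg [-12.24 -18.95] z [0.0405 0.0429 0.069 ]
top 427 ((465.1556701660156, -166.2075958251953), (51.9820556640625, 98.45836639404297), 14.170790672302246) pitch,roll deg [ -1.28 -10.44] z [0.0396 0.0426 0.0535]
```

View pics/f.png

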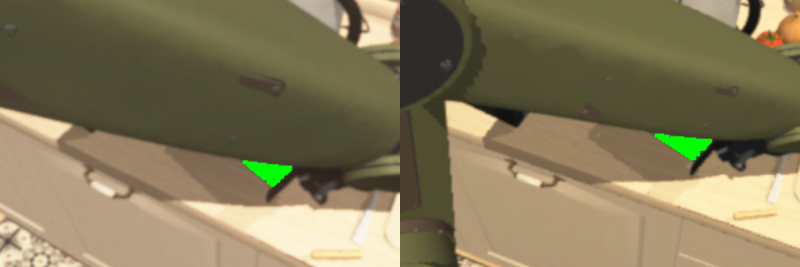

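Run:
```python
from t import *
for n in ("scene","top"):
    z=np.load(n+'0.npz');P=cloud(n,z['d']);i=z['im'].astype(int)
    u=np.array([.1253,.9921]);v=np.array([.9921,-.1253]);H=P[...,:2]-[.5153,.2547];f=H@u;l=H@v;Z=P[...,2]
    def fit(m,ax):
        Q=np.c_[f[m],l[m],Z[m]];a=Q[:,ax]
        B=np.c_[Q[:,1-ax],Q[:,2],np.ones(len(Q))];w=np.ones(len(Q),bool)
        for _ in range(6):
            k=np.linalg.lstsq(B[w],a[w],rcond=None)[0];r=a-B@k;w=abs(r)<max(.0015,2*np.median(abs(r)))
        print(n,ax,'slope deg',np.degrees(k[0]).round(2),'tilt',np.degrees(k[1]).round(2),'pos',k[2].round(4),w.sum(),r[w].std().round(4))
    ok=z['d']>0
    fit(ok&(f<-.12)&(f>-.15)&(abs(l)<.07)&(Z>.045)&(Z<.16),0)   # end face
    fit(ok&(f<-.12)&(f>-.15)&(abs(l)<.07)&(Z>.02)&(Z<.035),0)
    fit(ok&(l<-.06)&(l>-.1)&(abs(f)<.1)&(Z>.05)&(Z<.15),1)      # side
    m=ok&(Z>.17)&(abs(f)<.11)&(abs(l)<.1)
    print('top l',np.percentile(l[m],[.5,99.5]).round(4))
    m=ok&(Z>.18)&(abs(f)<.15)&(abs(l)<.07);print('top f',np.percentile(f[m],[.5,99.5]).round(4))
    m=ok&(Z<.16)&(Z>.05)&(f<-.125)&(f>-.145);print('face l',np.percentile(l[m],[1,99]).round(4))
S=np.array([.4984,.1208,.012]);R=toolR(82.8,30);y=R@[np.cos(np.pi/6),0,.5]
print(y);inc(S-(.2219)*y+[0,0,.038],R)
```

```text
scene 0 slope deg 0.18 tilt -0.14 pos -0.1314 1556 0.0007
scene 0 slope deg 0.83 tilt -3.53 pos -0.1299 25 0.0006
scene 1 slope deg -0.21 tilt -0.06 pos -0.0822 938 0.0005
top l [-0.0795  0.0768]
top f [-0.1307  0.13  ]
face l [-0.0814  0.4979]
top 0 slope deg 0.02 tilt -0.1 pos -0.1324 1053 0.0007
top 0 slope deg 0.14 tilt 3.58 pos -0.1343 25 0.0006
top 1 slope deg -0.09 tilt -0.28 pos -0.0815 1015 0.0007
top l [-0.0801  0.0778]
top f [-0.1318  0.1296]
face l [-0.0822  0.499 ]
[ 1.25333234e-01  9.92114701e-01 -1.11022302e-16]
inc [ 0.2238 -0.1027  0.1272] [ 0.0803  0.0002 -0.1334] pos [ 0.4832 -0.2374  0.0493] F [-0.53  0.44 -2.69] q [-0.79  0.2   1.96  0.48  1.28 -0.71]
```

Request:
drive_tool:
  increments: "0 0.03 -0.015 0.017 0.01 0 -0.02; 0 0.06 -0.03 0.034 0.02 0 -0.04; 0 0.09 -0.04 0.051 0.035 0 -0.055; 0 0.12 -0.055 0.068 0.045 0 -0.075; 0 0.15 -0.07 0.085 0.055 0 -0.09; 0 0.18 -0.085 0.102 0.065 0 -0.11; 0 0.21 -0.097 0.118 0.075 0 -0.125; 0 0.224 -0.103 0.127 0.081 0 -0.135; 0 0.224 -0.103 0.127 0.081 0 -0.135; 0 0.224 -0.103 0.127 0.081 0 -0.135"

```text
time: 7.28
tool_pos: [0.4705, -0.099, 0.0501]
tcp_rot: [-0.171, 0.724, 0.64, 0.194]
wrist_force: [-0.5, -0.8, -1.8]
grip_width: 0.0224
gripper_force: 61.7
```

```bash
python3 v.py g 82.9
python3 - <<'E'
from t import *
S=np.array([.4984,.1208,.012]);R=toolR(82.9,30);y=R@[np.cos(np.pi/6),0,.5]
inc(S-(.2219)*y+[0,0,.0135],R)
E
```

```text
tcp [ 0.4705 -0.099   0.0501] toolyaw 82.96 lean 29.96 F [-0.53 -0.84 -1.84] M [-0.44  0.03  0.  ] w 0.022392744515322395
scene 1137 ((480.2756652832031, -11.181022644042969), (144.07986450195312, 105.19953918457031), 76.53570556640625) pitch,roll deg [-3.34 -6.01] z [0.0403 0.0423 0.0539]
top 600 ((466.4445495605469, -13.376434326171875), (105.62947845458984, 69.76170349121094), 83.10588836669922) pitch,roll deg [-0.64 -7.5 ] z [0.0403 0.0432 0.0533]
inc [-0.0238  0.0001  0.0437] [0.0009 0.0008 0.    ] pos [ 0.4708 -0.1     0.0504] F [ 0.21 -0.54 -2.16] q [-0.59  0.07  2.11  0.49  1.25 -0.69]
```

View pics/g.png

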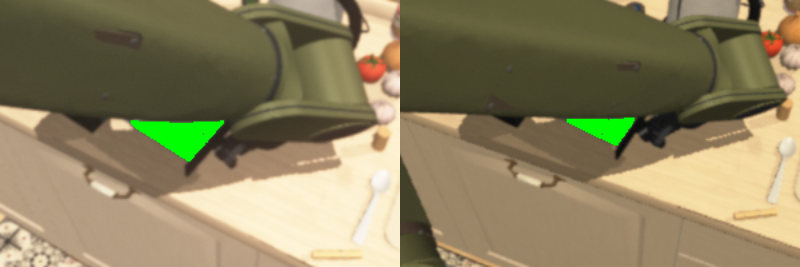

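The pan's near side and its plate's near end are visible, with the rest under the forearm. I'll measure the held tray's near edge and floor against the toaster axes.

```bash
cat > w.py <<'E'
from t import *
S=np.array([.4984,.1208]);a=np.radians(82.9);u=np.array([np.cos(a),np.sin(a)]);v=np.array([np.sin(a),-np.cos(a)])
for n in ("scene","top"):
    im,d=grab_frame(n);P=cloud(n,d);i=im.astype(int);H=P[...,:2]-S;f=H@u;l=H@v;Z=P[...,2]
    g=(d>0)&(i.max(-1)-i.min(-1)<28)&(i.max(-1)>60)&(f>-.25)&(f<.0)&(l<.03)&(l>-.075)&(Z>.03)&(Z<.065)
    g=cv2.morphologyEx(g.astype('u1'),cv2.MORPH_OPEN,np.ones((3,3)))>0
    # floor
    k=g&(Z<.046)&(l>-.042)
    B=np.c_[f[k],l[k],np.ones(k.sum())];q=np.linalg.lstsq(B,Z[k],rcond=None)[0];print(n,'pitch,roll',np.degrees(q[:2]).round(2),'z at f=-.2',(q[2]-.2*q[0]).round(4),k.sum())
    xs=[];ys=[]
    for f0 in np.arange(-.19,-.06,.005):
        b=g&(abs(f-f0)<.0025)
        if b.sum()>6: xs.append(f0);ys.append(np.sort(l[b])[1])
    if len(xs)>3:
        e=np.polyfit(xs,ys,1);r=np.array(ys)-np.polyval(e,xs);w=abs(r)<.002;e=np.polyfit(np.array(xs)[w],np.array(ys)[w],1);print(' edge l at f=-.15',np.polyval(e,-.15).round(4),'slope deg',np.degrees(e[0]).round(2),len(xs),np.round(np.array(ys)*1000,1))
    print(' f range',np.percentile(f[g],[.3,99.7]).round(4))
E
python3 w.py
```

```text
scene pitch,roll [-0.4 -0.5] z at f=-.2 0.0426 846
 edge l at f=-.15 -0.0474 slope deg 1.28 25 [-48.5 -48.1 -47.9 -48.  -47.7 -47.9 -47.3 -47.1 -47.4 -47.2 -47.4 -47.2
 -47.2 -46.7 -46.3 -45.8 -46.1 -46.9 -45.9 -46.4 -45.8 -46.  -46.  -45.5
 -45.7]
 f range [-0.1867 -0.062 ]
top pitch,roll [-0.39 -1.1 ] z at f=-.2 0.0426 429
 edge l at f=-.15 -0.048 slope deg 1.15 21 [-48.7 -48.7 -48.4 -48.3 -48.5 -49.  -48.8 -47.8 -48.3 -47.6 -47.4 -48.3
 -47.  -47.5 -47.3 -46.9 -47.2 -47.  -47.1 -46.8 -47.3]
 f range [-0.1906 -0.0848]
```

Request:
drive_tool:
  increments: "0 -0.006 0 0.01 0.003 0 -0.005; 0 -0.012 0 0.02 0.008 0 -0.014; 0 -0.018 0.001 0.032 0.008 0 -0.014; 0 -0.024 0.002 0.043 0.008 0 -0.014; 0 -0.024 0.002 0.043 0.008 0 -0.014; 0 -0.024 0.002 0.043 0.008 0 -0.014; 0 -0.024 0.002 0.043 0.008 0 -0.014; 0 -0.024 0.002 0.043 0.008 0 -0.014"

```text
time: 8.15
tool_pos: [0.4719, -0.0993, 0.0259]
tcp_rot: [-0.172, 0.719, 0.646, 0.193]
wrist_force: [0.7, 0.2, -1.7]
grip_width: 0.0224
gripper_force: 61.6
```

```bash
sed -i 's/(Z>.03)&(Z<.065)/(Z>.010)\&(Z<.036)/; s/Z<.046/Z<.0215/' w.py; python3 w.py
cat > p.py <<'E'
from t import *
# tray pose in slot frame from TCP: f=depth of nose, l=lateral of TCP line, yaw err
S=np.array([.4984,.1208,.012]);a=np.radians(82.9);u=np.array([np.cos(a),np.sin(a)]);v=np.array([np.sin(a),-np.cos(a)])
s=readout.state();h=np.array(s['tool_pos'])-S;q=np.array(s['tcp_rot']);C=Ro.from_quat(q[[1,2,3,0]]).as_matrix();F=np.array(s['wrist_force']);M=np.array(s['moment'])
print('origin f %.1f  noseDepth %.1f  l %.1f  z(under) %.1f'%((h[:2]@u+.0219)*1e3,(h[:2]@u+.1919)*1e3,h[:2]@v*1e3,(h[2]-.0099)*1e3),'toolyaw %.2f lean %.2f'%(np.degrees(np.arctan2(C[1,1],C[0,1]))+90,np.degrees(np.arcsin(np.hypot(C[0,2],C[1,2])))),'Ff %.1f Fl %.1f Fz %.1f'%(F[:2]@u,F[:2]@v,F[2]),'M f,l,z',np.round([M[:2]@u,M[:2]@v,M[2]],2),'w %.4f'%s['grip_width'],'t %.1f'%s['time'])
E
python3 p.py
```

```text
scene pitch,roll [-0.31 -0.35] z at f=-.2 0.0181 965
 edge l at f=-.15 -0.0477 slope deg 0.24 25 [-47.7 -47.7 -47.9 -48.3 -47.7 -47.1 -48.2 -47.4 -47.5 -47.5 -47.6 -48.
 -47.9 -47.8 -47.5 -47.3 -47.3 -47.4 -47.1 -47.4 -47.8 -47.3 -47.6 -47.2
 -47.2]
 f range [-0.1865 -0.0427]
top pitch,roll [-0.43 -0.66] z at f=-.2 0.0185 710
 edge l at f=-.15 -0.0482 slope deg 0.32 26 [-47.6 -48.  -48.3 -48.7 -48.5 -48.9 -48.5 -48.5 -48.4 -48.7 -48.5 -48.2
 -47.9 -47.8 -47.9 -47.6 -47.4 -48.3 -49.3 -47.6 -47.9 -46.7 -48.1 -47.3
 -48.2 -48. ]
 f range [-0.1897 -0.0411]
origin f -199.8  noseDepth -29.8  l 0.9  z(under) 4.1 toolyaw 83.87 lean 29.96 Ff -0.7 Fl 0.4 Fz -2.4 M f,l,z [-0.01 -0.48  0.01] w 0.0230 t 8.2
```

Request:
drive_tool:
  increments: "0 0.009 0 0.005 0 0 0; 0 0.017 0 0.01 0 0 0; 0 0.026 0 0.015 0 0 0; 0 0.035 0 0.02 0 0 0; 0 0.043 0 0.025 0 0 0; 0 0.052 0 0.03 0 0 0; 0 0.06 0 0.035 0 0 0; 0 0.069 0.001 0.04 0 0 0; 0 0.078 0.001 0.045 0 0 0; 0 0.078 0.001 0.045 0 0 0"

```text
time: 9.08
tool_pos: [0.4768, -0.0535, 0.0256]
tcp_rot: [-0.173, 0.718, 0.646, 0.193]
wrist_force: [1.2, -0.1, -2.3]
grip_width: 0.0225
gripper_force: 61.6
```

```bash
python3 p.py
```

```text
origin f -153.7  noseDepth 16.3  l 0.1  z(under) 3.7 toolyaw 83.92 lean 30.00 Ff 0.0 Fl 1.2 Fz -2.3 M f,l,z [-0.   -0.47 -0.04] w 0.0225 t 9.1
```

Request:
drive_tool:
  increments: "0 0.005 0 0.003 0 0 0; 0 0.01 0 0.006 0 0 0; 0 0.015 0 0.01 0 0 0; 0 0.018 0 0.014 0 0 0; 0 0.019 0 0.0155 0 0 0; 0 0.019 0 0.0155 0 0 0"

```text
time: 9.58
tool_pos: [0.4781, -0.0421, 0.0235]
tcp_rot: [-0.173, 0.718, 0.646, 0.192]
wrist_force: [0.4, 0.1, -1.1]
grip_width: 0.0228
gripper_force: 61.6
```

```bash
python3 p.py
```

```text
origin f -142.3  noseDepth 27.7  l -0.0  z(under) 1.6 toolyaw 83.88 lean 29.99 Ff 0.1 Fl 0.4 Fz -1.1 M f,l,z [ 0.02 -0.41 -0.02] w 0.0228 t 9.6
```

Request:
drive_tool:
  increments: "0 0.0017 0 0.001 0 0 0; 0 0.0035 0 0.002 0 0 0; 0 0.0052 0 0.003 0 0 0; 0 0.007 0 0.004 0 0 0; 0 0.007 0 0.004 0 0 0"

```text
time: 10.0
tool_pos: [0.4786, -0.0383, 0.0238]
tcp_rot: [-0.173, 0.719, 0.646, 0.193]
wrist_force: [1.1, -0.6, -1.9]
grip_width: 0.0225
gripper_force: 61.6
```

Request:
drive_tool:
  increments: "0 0.0017 0 0.001 0 0 0; 0 0.0035 0 0.002 0 0 0; 0 0.0052 0 0.003 0 0 0; 0 0.0052 0 0.003 0 0 0"

```text
time: 10.33
tool_pos: [0.479, -0.0352, 0.0238]
tcp_rot: [-0.173, 0.718, 0.646, 0.193]
wrist_force: [-0.2, 0.1, -2.0]
grip_width: 0.0228
gripper_force: 61.6
```

```bash
python3 p.py
```

```text
origin f -135.3  noseDepth 34.7  l 0.0  z(under) 1.9 toolyaw 83.88 lean 29.99 Ff 0.0 Fl -0.2 Fz -2.0 M f,l,z [-0.03 -0.44  0.02] w 0.0228 t 10.3
```

Request:
drive_tool:
  increments: "0 0.0017 0 0.001 0 0 0; 0 0.0035 0 0.002 0 0 0; 0 0.0035 0 0.002 0 0 0"

```text
time: 10.58
tool_pos: [0.4792, -0.0332, 0.0238]
tcp_rot: [-0.173, 0.719, 0.646, 0.193]
wrist_force: [-1.1, 0.1, -1.4]
grip_width: 0.0226
gripper_force: 61.6
```

```bash
python3 p.py
```

```text
origin f -133.3  noseDepth 36.7  l -0.0  z(under) 1.9 toolyaw 83.87 lean 29.99 Ff -0.0 Fl -1.1 Fz -1.4 M f,l,z [-0.04 -0.5  -0.01] w 0.0226 t 10.6
```

Request:
drive_tool:
  increments: "0 0.0017 0 0.001 0 0 0; 0 0.0035 0 0.002 0 0 0; 0 0.0035 0 0.002 0 0 0"

```text
time: 10.83
tool_pos: [0.4794, -0.0312, 0.0237]
tcp_rot: [-0.173, 0.718, 0.646, 0.193]
wrist_force: [-0.4, -0.6, -1.5]
grip_width: 0.0224
gripper_force: 61.6
```

```bash
python3 p.py
```

```text
origin f -131.3  noseDepth 38.7  l -0.1  z(under) 1.8 toolyaw 83.88 lean 29.99 Ff -0.6 Fl -0.3 Fz -1.5 M f,l,z [ 0.01 -0.42 -0.02] w 0.0224 t 10.8
```

Request:
drive_tool:
  increments: "0 0.0017 0 0.001 0 0 0; 0 0.0035 0 0.002 0 0 0; 0 0.0035 0 0.002 0 0 0"

```text
time: 11.08
tool_pos: [0.4796, -0.0292, 0.0238]
tcp_rot: [-0.173, 0.719, 0.646, 0.193]
wrist_force: [-0.9, 0.1, -1.1]
grip_width: 0.0227
gripper_force: 61.6
```

```bash
python3 p.py
```

```text
origin f -129.3  noseDepth 40.7  l -0.1  z(under) 1.9 toolyaw 83.88 lean 29.98 Ff 0.0 Fl -0.9 Fz -1.1 M f,l,z [-0.04 -0.48 -0.1 ] w 0.0227 t 11.1
```

Request:
drive_tool:
  increments: "0 0.0013 0 0.0007 0 0 0; 0 0.0026 0 0.0015 0 0 0; 0 0.0026 0 0.0015 0 0 0"

```text
time: 11.33
tool_pos: [0.4798, -0.0278, 0.0238]
tcp_rot: [-0.173, 0.718, 0.646, 0.193]
wrist_force: [-0.6, -0.3, -1.8]
grip_width: 0.023
gripper_force: 61.6
```

```bash
python3 p.py
```

```text
origin f -127.8  noseDepth 42.2  l -0.1  z(under) 1.9 toolyaw 83.88 lean 29.99 Ff -0.3 Fl -0.5 Fz -1.8 M f,l,z [-0.05 -0.42 -0.  ] w 0.0230 t 11.3
```

Request:
drive_tool:
  increments: "0 0.0013 0 0.0007 0 0 0; 0 0.0026 0 0.0015 0 0 0; 0 0.0026 0 0.0015 0 0 0"

```text
time: 11.58
tool_pos: [0.4799, -0.0263, 0.0238]
tcp_rot: [-0.173, 0.719, 0.646, 0.193]
wrist_force: [0.3, 0.3, -1.0]
grip_width: 0.0226
gripper_force: 61.6
```

```bash
python3 p.py
```

```text
origin f -126.3  noseDepth 43.7  l -0.1  z(under) 1.9 toolyaw 83.87 lean 29.99 Ff 0.3 Fl 0.3 Fz -1.0 M f,l,z [ 0.01 -0.51 -0.  ] w 0.0226 t 11.6
```

Request:
drive_tool:
  increments: "0 0.0013 0 0.0007 0 0 0; 0 0.0026 0 0.0015 0 0 0; 0 0.0026 0 0.0015 0 0 0"

```text
time: 11.83
tool_pos: [0.4801, -0.0248, 0.0238]
tcp_rot: [-0.173, 0.719, 0.646, 0.193]
wrist_force: [-0.3, 0.2, -2.1]
grip_width: 0.0227
gripper_force: 61.6
```

```bash
python3 p.py
```

```text
origin f -124.9  noseDepth 45.1  l -0.1  z(under) 1.9 toolyaw 83.87 lean 29.98 Ff 0.1 Fl -0.3 Fz -2.1 M f,l,z [-0.   -0.48 -0.05] w 0.0227 t 11.8
```

Request:
drive_tool:
  increments: "0 0.0013 0 0.0007 0 0 0; 0 0.0026 0 0.0015 0 0 0; 0 0.0026 0 0.0015 0 0 0"

```text
time: 12.08
tool_pos: [0.4803, -0.0233, 0.0238]
tcp_rot: [-0.173, 0.719, 0.646, 0.193]
wrist_force: [-0.4, -0.6, -1.0]
grip_width: 0.0228
gripper_force: 61.6
```

```bash
python3 p.py
```

```text
origin f -123.3  noseDepth 46.7  l -0.2  z(under) 1.9 toolyaw 83.87 lean 29.98 Ff -0.6 Fl -0.3 Fz -1.0 M f,l,z [ 0.02 -0.47  0.04] w 0.0228 t 12.1
```

Request:
drive_tool:
  increments: "0 0.0013 0 0.0007 0 0 0; 0 0.0026 0 0.0015 0 0 0; 0 0.0026 0 0.0015 0 0 0"

```text
time: 12.33
tool_pos: [0.4804, -0.0218, 0.0238]
tcp_rot: [-0.173, 0.719, 0.646, 0.193]
wrist_force: [0.7, -0.1, -1.8]
grip_width: 0.0228
gripper_force: 61.6
```

```bash
python3 p.py
```

```text
origin f -121.8  noseDepth 48.2  l -0.2  z(under) 1.9 toolyaw 83.88 lean 29.98 Ff -0.1 Fl 0.7 Fz -1.8 M f,l,z [-0.01 -0.44 -0.01] w 0.0228 t 12.3
```

Request:
drive_tool:
  increments: "0 0.0013 0 0.0007 0 0 0; 0 0.0026 0 0.0015 0 0 0; 0 0.0026 0 0.0015 0 0 0"

```text
time: 12.58
tool_pos: [0.4806, -0.0203, 0.0238]
tcp_rot: [-0.173, 0.718, 0.646, 0.193]
wrist_force: [-0.3, 0.6, -2.3]
grip_width: 0.0232
gripper_force: 61.6
```

```bash
python3 p.py
```

```text
origin f -120.3  noseDepth 49.7  l -0.3  z(under) 1.9 toolyaw 83.88 lean 29.99 Ff 0.5 Fl -0.4 Fz -2.3 M f,l,z [ 0.01 -0.46  0.01] w 0.0232 t 12.6
```

Request:
drive_tool:
  increments: "0 0.0013 0 0.0007 0 0 0; 0 0.0026 0 0.0015 0 0 0; 0 0.0026 0 0.0015 0 0 0"

```text
time: 12.83
tool_pos: [0.4807, -0.0188, 0.0238]
tcp_rot: [-0.173, 0.719, 0.646, 0.193]
wrist_force: [0.4, -0.5, -1.7]
grip_width: 0.0225
gripper_force: 61.6
```

```bash
python3 p.py
```

```text
origin f -118.8  noseDepth 51.2  l -0.3  z(under) 1.9 toolyaw 83.87 lean 29.99 Ff -0.4 Fl 0.5 Fz -1.7 M f,l,z [ 0.04 -0.41 -0.02] w 0.0225 t 12.8
```

Request:
drive_tool:
  increments: "0 0.0013 0 0.0007 0 0 0; 0 0.0026 0.0001 0.0015 0 0 0; 0 0.0026 0.0001 0.0015 0 0 0"

```text
time: 13.08
tool_pos: [0.481, -0.0174, 0.0238]
tcp_rot: [-0.173, 0.719, 0.646, 0.193]
wrist_force: [-0.0, -0.7, -1.2]
grip_width: 0.0223
gripper_force: 61.6
```

```bash
python3 p.py
```

```text
origin f -117.3  noseDepth 52.7  l -0.2  z(under) 1.9 toolyaw 83.87 lean 29.98 Ff -0.7 Fl 0.1 Fz -1.2 M f,l,z [ 0.01 -0.48 -0.02] w 0.0223 t 13.1
```

Request:
drive_tool:
  increments: "0 0.0013 0 0.0007 0 0 0; 0 0.0026 0.0001 0.0015 0 0 0; 0 0.0026 0.0001 0.0015 0 0 0"

```text
time: 13.33
tool_pos: [0.4812, -0.0159, 0.0238]
tcp_rot: [-0.173, 0.719, 0.646, 0.193]
wrist_force: [0.7, -0.7, -2.2]
grip_width: 0.0227
gripper_force: 61.6
```

```bash
python3 p.py
```

```text
origin f -115.8  noseDepth 54.2  l -0.2  z(under) 1.9 toolyaw 83.87 lean 29.98 Ff -0.6 Fl 0.8 Fz -2.2 M f,l,z [-0.03 -0.48 -0.04] w 0.0227 t 13.3
```

Request:
drive_tool:
  increments: "0 0.0013 0 0.0007 0 0 0; 0 0.0026 0.0001 0.0015 0 0 0; 0 0.0026 0.0001 0.0015 0 0 0"

```text
time: 13.58
tool_pos: [0.4814, -0.0144, 0.0238]
tcp_rot: [-0.173, 0.719, 0.646, 0.193]
wrist_force: [0.3, 0.7, -1.5]
grip_width: 0.0223
gripper_force: 61.6
```

```bash
python3 p.py
```

```text
origin f -114.3  noseDepth 55.7  l -0.2  z(under) 1.9 toolyaw 83.87 lean 29.99 Ff 0.8 Fl 0.2 Fz -1.5 M f,l,z [ 0.02 -0.46  0.01] w 0.0223 t 13.6
```

Request:
drive_tool:
  increments: "0 0.0013 0 0.0007 0 0 0; 0 0.0026 0.0001 0.0015 0 0 0; 0 0.0035 0.0001 0.002 0 0 0; 0 0.0035 0.0001 0.002 0 0 0"

```text
time: 13.92
tool_pos: [0.4816, -0.0124, 0.0238]
tcp_rot: [-0.173, 0.719, 0.646, 0.193]
wrist_force: [-0.7, -0.7, -1.7]
grip_width: 0.023
gripper_force: 61.6
```

```bash
python3 p.py
```

```text
origin f -112.3  noseDepth 57.7  l -0.2  z(under) 1.9 toolyaw 83.88 lean 29.98 Ff -0.8 Fl -0.6 Fz -1.7 M f,l,z [-0.02 -0.47 -0.03] w 0.0230 t 13.9
```

Request:
drive_tool:
  increments: "0 0.0013 0 0.0007 0 0 0; 0 0.0026 0.0001 0.0015 0 0 0; 0 0.0043 0.0001 0.0025 0 0 0; 0 0.0043 0.0001 0.0025 0 0 0"

```text
time: 14.25
tool_pos: [0.4819, -0.0099, 0.0238]
tcp_rot: [-0.173, 0.719, 0.646, 0.193]
wrist_force: [0.3, 0.7, -1.6]
grip_width: 0.0225
gripper_force: 61.6
```

```bash
python3 p.py
```

```text
origin f -109.8  noseDepth 60.2  l -0.2  z(under) 1.9 toolyaw 83.88 lean 29.99 Ff 0.7 Fl 0.2 Fz -1.6 M f,l,z [ 0.02 -0.46  0.01] w 0.0225 t 14.2
```

Request:
drive_tool:
  increments: "0 0 0.001 0 0 0 0; 0 0 0.002 0 0 0 0; 0 0 0.003 0 0 0 0; 0 0 0.003 0 0 0 0"

```text
time: 14.58
tool_pos: [0.4833, -0.0102, 0.0237]
tcp_rot: [-0.173, 0.718, 0.646, 0.192]
wrist_force: [-1.0, 0.1, -1.5]
grip_width: 0.0226
gripper_force: 61.5
```

```bash
python3 p.py
```

```text
origin f -110.0  noseDepth 60.0  l 1.2  z(under) 1.8 toolyaw 83.90 lean 29.97 Ff -0.1 Fl -1.1 Fz -1.5 M f,l,z [ 0.11 -0.54  0.14] w 0.0226 t 14.6
```

Request:
drive_tool:
  increments: "0 0 -0.002 0 0 0 0; 0 0 -0.004 0 0 0 0; 0 0 -0.006 0 0 0 0; 0 0 -0.007 0 0 0 0; 0 0 -0.007 0 0 0 0"

```text
time: 15.0
tool_pos: [0.4799, -0.0098, 0.0238]
tcp_rot: [-0.173, 0.719, 0.646, 0.193]
wrist_force: [-0.5, -0.1, -0.3]
grip_width: 0.0226
gripper_force: 61.7
```

```bash
python3 p.py
```

```text
origin f -110.0  noseDepth 60.0  l -2.2  z(under) 1.9 toolyaw 83.85 lean 29.98 Ff -0.2 Fl -0.5 Fz -0.3 M f,l,z [-0.01 -0.49  0.06] w 0.0226 t 15.0
```

Request:
drive_tool:
  increments: "0 0 -0.001 0 0 0 0; 0 0 -0.002 0 0 0 0; 0 0 -0.003 0 0 0 0; 0 0 -0.003 0 0 0 0"

```text
time: 15.33
tool_pos: [0.479, -0.0099, 0.024]
tcp_rot: [-0.172, 0.719, 0.645, 0.193]
wrist_force: [1.6, 0.0, -1.3]
grip_width: 0.0226
gripper_force: 62.5
```

```bash
python3 p.py
```

```text
origin f -110.2  noseDepth 59.8  l -3.1  z(under) 2.1 toolyaw 83.81 lean 29.97 Ff 0.2 Fl 1.5 Fz -1.3 M f,l,z [-0.3  -0.56 -0.4 ] w 0.0226 t 15.3
```

Request:
drive_tool:
  increments: "0 0 0.003 0 0 0 0; 0 0 0.0057 0 0 0 0; 0 0.004 0.0058 0.0025 0 0 0; 0 0.009 0.0059 0.005 0 0 0; 0 0.013 0.006 0.0075 0 0 0; 0 0.017 0.0062 0.01 0 0 0; 0 0.017 0.0062 0.01 0 0 0"

```text
time: 15.92
tool_pos: [0.4824, 0.0004, 0.0236]
tcp_rot: [-0.173, 0.718, 0.646, 0.192]
wrist_force: [-0.5, -0.2, -1.5]
grip_width: 0.0228
gripper_force: 61.7
```

```bash
python3 p.py
```

```text
origin f -99.5  noseDepth 70.5  l -1.0  z(under) 1.7 toolyaw 83.92 lean 29.99 Ff -0.2 Fl -0.5 Fz -1.5 M f,l,z [ 0.02 -0.48 -0.02] w 0.0228 t 15.9
```

Request:
drive_tool:
  increments: "0 0.0035 0 0.002 0 0 0; 0 0.007 0.0001 0.004 0 0 0; 0 0.0105 0.0002 0.006 0 0 0; 0 0.014 0.0003 0.008 0 0 0; 0 0.0175 0.0004 0.01 0 0 0; 0 0.021 0.0005 0.012 0 0 0; 0 0.0245 0.0005 0.014 0 0 0; 0 0.0245 0.0005 0.014 0 0 0"

```text
time: 16.58
tool_pos: [0.4843, 0.0142, 0.0238]
tcp_rot: [-0.173, 0.718, 0.646, 0.193]
wrist_force: [0.5, 0.1, -2.1]
grip_width: 0.0227
gripper_force: 61.7
```

```bash
python3 p.py
```

```text
origin f -85.7  noseDepth 84.3  l -0.8  z(under) 1.9 toolyaw 83.89 lean 29.99 Ff 0.1 Fl 0.4 Fz -2.1 M f,l,z [-0.01 -0.49  0.02] w 0.0227 t 16.6
```

Request:
drive_tool:
  increments: "0 0.0035 0 0.002 0 0 0; 0 0.007 0.0001 0.004 0 0 0; 0 0.0105 0.0002 0.006 0 0 0; 0 0.014 0.0003 0.008 0 0 0; 0 0.0175 0.0004 0.01 0 0 0; 0 0.021 0.0005 0.012 0 0 0; 0 0.0245 0.0005 0.014 0 0 0; 0 0.0245 0.0005 0.014 0 0 0"

```text
time: 17.25
tool_pos: [0.4861, 0.0282, 0.0238]
tcp_rot: [-0.173, 0.718, 0.646, 0.193]
wrist_force: [0.1, -0.3, -0.8]
grip_width: 0.0224
gripper_force: 61.7
```

```bash
python3 p.py
```

```text
origin f -71.5  noseDepth 98.5  l -0.8  z(under) 1.9 toolyaw 83.89 lean 29.99 Ff -0.3 Fl 0.1 Fz -0.8 M f,l,z [ 0.02 -0.5   0.02] w 0.0224 t 17.2
```

Request:
drive_tool:
  increments: "0 0.0035 0 0.002 0 0 0; 0 0.007 0.0001 0.004 0 0 0; 0 0.0105 0.0002 0.006 0 0 0; 0 0.014 0.0003 0.008 0 0 0; 0 0.0175 0.0004 0.01 0 0 0; 0 0.021 0.0005 0.012 0 0 0; 0 0.0245 0.0005 0.014 0 0 0; 0 0.0245 0.0005 0.014 0 0 0"

```text
time: 17.92
tool_pos: [0.4878, 0.0422, 0.0239]
tcp_rot: [-0.173, 0.718, 0.646, 0.193]
wrist_force: [0.3, 0.2, -1.9]
grip_width: 0.0224
gripper_force: 61.7
```

```bash
python3 p.py
```

```text
origin f -57.4  noseDepth 112.6  l -0.8  z(under) 2.0 toolyaw 83.89 lean 29.99 Ff 0.3 Fl 0.3 Fz -1.9 M f,l,z [ 0.01 -0.5  -0.01] w 0.0224 t 17.9
```

Request:
drive_tool:
  increments: "0 0.0035 0 0.002 0 0 0; 0 0.007 0.0001 0.004 0 0 0; 0 0.0105 0.0002 0.006 0 0 0; 0 0.014 0.0003 0.008 0 0 0; 0 0.0175 0.0004 0.01 0 0 0; 0 0.021 0.0005 0.012 0 0 0; 0 0.0245 0.0005 0.014 0 0 0; 0 0.0245 0.0005 0.014 0 0 0"

```text
time: 18.58
tool_pos: [0.4896, 0.0562, 0.0239]
tcp_rot: [-0.173, 0.718, 0.646, 0.193]
wrist_force: [-0.8, -0.5, -1.1]
grip_width: 0.0228
gripper_force: 61.7
```

```bash
python3 p.py
```

```text
origin f -43.3  noseDepth 126.7  l -0.8  z(under) 2.0 toolyaw 83.89 lean 29.99 Ff -0.6 Fl -0.7 Fz -1.1 M f,l,z [-0.02 -0.47 -0.  ] w 0.0228 t 18.6
```

Request:
drive_tool:
  increments: "0 0.0035 0 0.002 0 0 0; 0 0.007 0.0001 0.004 0 0 0; 0 0.0105 0.0002 0.006 0 0 0; 0 0.014 0.0003 0.008 0 0 0; 0 0.0175 0.0004 0.01 0 0 0; 0 0.021 0.0005 0.012 0 0 0; 0 0.0245 0.0005 0.014 0 0 0; 0 0.0245 0.0005 0.014 0 0 0"

```text
time: 19.25
tool_pos: [0.4913, 0.0702, 0.024]
tcp_rot: [-0.173, 0.718, 0.646, 0.193]
wrist_force: [-0.3, 0.4, -1.6]
grip_width: 0.0228
gripper_force: 61.7
```

```bash
python3 p.py
```

```text
origin f -29.2  noseDepth 140.8  l -0.7  z(under) 2.1 toolyaw 83.89 lean 29.99 Ff 0.4 Fl -0.3 Fz -1.6 M f,l,z [-0.09 -0.49  0.06] w 0.0228 t 19.2
```

Request:
drive_tool:
  increments: "0 -0.0005 -0.0004 0.001 0 0.0025 0; 0 -0.001 -0.0004 0.002 0 0.005 0; 0 -0.0018 -0.0004 0.0031 0 0.0065 0; 0 -0.0018 -0.0004 0.0031 0 0.0065 0"

```text
time: 19.58
tool_pos: [0.4911, 0.0698, 0.022]
tcp_rot: [-0.175, 0.718, 0.645, 0.195]
wrist_force: [1.5, -0.2, -1.5]
grip_width: 0.0227
gripper_force: 61.7
```

```bash
python3 p.py
```

```text
origin f -29.6  noseDepth 140.4  l -0.9  z(under) 0.1 toolyaw 83.85 lean 30.38 Ff -0.0 Fl 1.5 Fz -1.5 M f,l,z [-0.02 -0.46  0.03] w 0.0227 t 19.6
```

Request:
drive_tool:
  increments: "0 0.0035 0 0.002 0 0 0; 0 0.007 0.0001 0.004 0 0 0; 0 0.0105 0.0002 0.006 0 0 0; 0 0.014 0.0003 0.008 0 0 0; 0 0.0175 0.0004 0.0103 0 0 0; 0 0.0205 0.0004 0.012 0 0 0; 0 0.0205 0.0004 0.012 0 0 0"

```text
time: 20.17
tool_pos: [0.4926, 0.082, 0.0222]
tcp_rot: [-0.175, 0.718, 0.645, 0.195]
wrist_force: [-0.5, 1.2, -0.9]
grip_width: 0.0228
gripper_force: 61.7
```

```bash
python3 p.py
```

```text
origin f -17.3  noseDepth 152.7  l -0.9  z(under) 0.3 toolyaw 83.90 lean 30.37 Ff 1.1 Fl -0.6 Fz -0.9 M f,l,z [-0.03 -0.39  0.03] w 0.0228 t 20.2
```

Request:
drive_tool:
  increments: "0 0.0017 0 0.001 0 0 0; 0 0.0034 0 0.002 0 0 0; 0 0.0052 0 0.003 0 0 0; 0 0.0069 0.0001 0.004 0 0 0; 0 0.0086 0.0001 0.005 0 0 0; 0 0.0086 0.0001 0.005 0 0 0"

```text
time: 20.67
tool_pos: [0.4934, 0.0861, 0.0222]
tcp_rot: [-0.174, 0.718, 0.645, 0.195]
wrist_force: [0.0, -3.0, -0.8]
grip_width: 0.0222
gripper_force: 61.9
```

```bash
python3 p.py
```

```text
origin f -13.1  noseDepth 156.9  l -0.6  z(under) 0.3 toolyaw 83.89 lean 30.29 Ff -2.9 Fl 0.4 Fz -0.8 M f,l,z [-0.12 -1.03  0.02] w 0.0222 t 20.7
```

Request:
drive_tool:
  increments: "0 0.0017 0 0.001 0 0 0; 0 0.0034 0 0.002 0 0 0; 0 0.0052 0 0.003 0 0 0; 0 0.0069 0 0.004 0 0 0; 0 0.0069 0 0.004 0 0 0"

```text
time: 21.08
tool_pos: [0.494, 0.0895, 0.0222]
tcp_rot: [-0.174, 0.718, 0.645, 0.195]
wrist_force: [-1.7, -5.6, 0.1]
grip_width: 0.0225
gripper_force: 62.0
```

```bash
python3 p.py
```

```text
origin f -9.7  noseDepth 160.3  l -0.5  z(under) 0.3 toolyaw 83.86 lean 30.25 Ff -5.8 Fl -1.0 Fz 0.1 M f,l,z [-0.17 -1.34  0.04] w 0.0225 t 21.1
```

Request:
drive_tool:
  increments: "0 0.0017 -0.0003 0.001 0 0 0; 0 0.0034 -0.0005 0.002 0 0 0; 0 0.0052 -0.0005 0.003 0 0 0; 0 0.0052 -0.0005 0.003 0 0 0"

```text
time: 21.42
tool_pos: [0.4942, 0.0928, 0.0222]
tcp_rot: [-0.174, 0.718, 0.645, 0.195]
wrist_force: [-1.7, -5.3, -1.2]
grip_width: 0.0225
gripper_force: 62.0
```

```bash
python3 p.py
```

```text
origin f -6.4  noseDepth 163.6  l -0.7  z(under) 0.3 toolyaw 83.84 lean 30.28 Ff -5.5 Fl -1.0 Fz -1.2 M f,l,z [-0.18 -1.18 -0.06] w 0.0225 t 21.4
```

Request:
drive_tool:
  increments: "0 0.0017 0 0.001 0 0 0; 0 0.0034 0 0.002 0 0 0; 0 0.0052 0 0.003 0 0 0; 0 0.0052 0 0.003 0 0 0"

```text
time: 21.75
tool_pos: [0.4944, 0.0962, 0.0223]
tcp_rot: [-0.174, 0.718, 0.645, 0.195]
wrist_force: [-0.4, -3.0, -1.0]
grip_width: 0.0228
gripper_force: 62.0
```

```bash
python3 p.py
```

```text
origin f -3.0  noseDepth 167.0  l -0.9  z(under) 0.4 toolyaw 83.84 lean 30.34 Ff -3.0 Fl -0.0 Fz -1.0 M f,l,z [-0.2  -1.11 -0.18] w 0.0228 t 21.8
```

Request:
drive_tool:
  increments: "0 0.0017 0 0.001 0 0 0; 0 0.0034 0.0002 0.002 0 0 0; 0 0.0034 0.0002 0.002 0 0 0"

```text
time: 22.0
tool_pos: [0.4944, 0.0988, 0.0223]
tcp_rot: [-0.175, 0.718, 0.645, 0.195]
wrist_force: [-0.5, -1.5, -2.2]
grip_width: 0.0226
gripper_force: 62.0
```

```bash
python3 p.py
```

```text
origin f -0.4  noseDepth 169.6  l -1.2  z(under) 0.4 toolyaw 83.86 lean 30.41 Ff -1.6 Fl -0.3 Fz -2.2 M f,l,z [-0.27 -0.85 -0.24] w 0.0226 t 22.0
```

Request:
drive_tool:
  increments: "0 0.0009 0.0003 0.0005 0 0 0; 0 0.0017 0.0006 0.001 0 0 0; 0 0.0026 0.0006 0.0015 0 0 0; 0 0.0026 0.0006 0.0015 0 0 0"

```text
time: 22.33
tool_pos: [0.4947, 0.0994, 0.0222]
tcp_rot: [-0.174, 0.718, 0.646, 0.194]
wrist_force: [-2.1, -6.7, 0.2]
grip_width: 0.0227
gripper_force: 62.2
```

```bash
python3 p.py
```

```text
origin f 0.2  noseDepth 170.2  l -1.0  z(under) 0.3 toolyaw 83.93 lean 30.28 Ff -6.9 Fl -1.3 Fz 0.2 M f,l,z [ 0.03 -1.37  0.05] w 0.0227 t 22.3
```

Request:
drive_tool:
  increments: "0 0.0013 0 0.0008 0 0 0; 0 0.0026 0 0.0015 0 0 0; 0 0.0026 0 0.0015 0 0 0; 0 0.0026 0 0.0015 0 0 0"

```text
time: 22.67
tool_pos: [0.4948, 0.0996, 0.0221]
tcp_rot: [-0.173, 0.718, 0.646, 0.194]
wrist_force: [-4.2, -13.3, 3.4]
grip_width: 0.0227
gripper_force: 62.6
```

```bash
python3 p.py
python3 - <<'E'
from h import *
im,_=grab_frame("scene");im2,_=grab_frame("top")
f=lambda i:cv2.resize(i[130:290,120:330],(394,300),interpolation=cv2.INTER_CUBIC)
cv2.imwrite('pics/h.png',np.hstack([f(im),f(im2)])[:,:,::-1])
E
```

```text
origin f 0.5  noseDepth 170.5  l -0.9  z(under) 0.2 toolyaw 83.99 lean 30.13 Ff -13.7 Fl -2.6 Fz 3.4 M f,l,z [ 0.28 -2.14  0.43] w 0.0227 t 22.7
```

View pics/h.png

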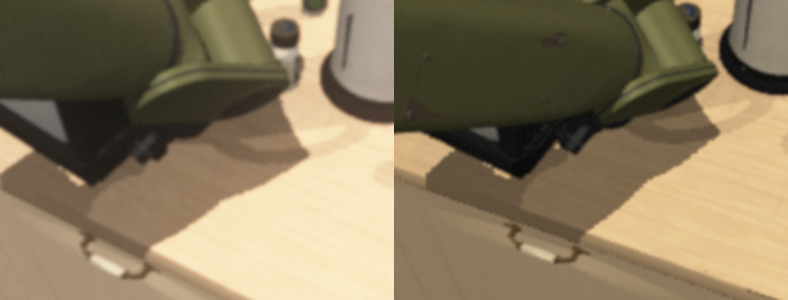

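Request:
drive_tool:
  increments: "0 0 0 0 -0.0012 0 0.002; 0 0 0 0 -0.0025 0 0.0043; 0 0 0 0 -0.0025 0 0.0043; 0 0 0 0 -0.0025 0 0.0043"

```text
time: 23.1
tool_pos: [0.4949, 0.0996, 0.0221]
tcp_rot: [-0.173, 0.719, 0.645, 0.194]
wrist_force: [-3.7, -12.7, 2.3]
grip_width: 0.0227
gripper_force: 62.1
```

```bash
python3 p.py
```

```text
origin f 0.4  noseDepth 170.4  l -0.9  z(under) 0.2 toolyaw 83.74 lean 30.12 Ff -13.0 Fl -2.1 Fz 2.3 M f,l,z [ 0.23 -2.1   0.74] w 0.0227 t 23.1
```

Request:
drive_tool:
  increments: "0 0 0 0 0.0025 0 -0.0043; 0 0 0 0 0.0045 0 -0.0078; 0 0 0 0 0.0045 0 -0.0078; 0 0 0 0 0.0045 0 -0.0078"

```text
time: 23.43
tool_pos: [0.4948, 0.0996, 0.0221]
tcp_rot: [-0.174, 0.716, 0.647, 0.193]
wrist_force: [-5.1, -13.9, 3.5]
grip_width: 0.0226
gripper_force: 63.1
```

```bash
python3 p.py
```

```text
origin f 0.5  noseDepth 170.5  l -0.9  z(under) 0.2 toolyaw 84.19 lean 30.15 Ff -14.4 Fl -3.4 Fz 3.5 M f,l,z [ 0.34 -2.07  0.2 ] w 0.0226 t 23.4
```

Request:
drive_tool:
  increments: "0 -0.001 -0.0005 -0.0006 0 0 0; 0 -0.002 -0.0008 -0.001 0 0 0; 0.1 -0.002 -0.0008 -0.001 0 0 0; 0.3 -0.002 -0.0008 -0.001 0 0 0; 0.5 -0.002 -0.0008 -0.001 0 0 0; 0.7 -0.002 -0.0008 -0.001 0 0 0; 0.7 -0.002 -0.0008 -0.001 0 0 0; 0.7 -0.002 -0.0008 -0.001 0 0 0; 0.7 -0.002 -0.0008 -0.001 0 0 0; 0.7 -0.002 -0.0008 -0.001 0 0 0"

```text
time: 24.27
tool_pos: [0.4945, 0.1005, 0.0223]
tcp_rot: [-0.175, 0.716, 0.647, 0.195]
wrist_force: [-0.6, -0.4, -0.4]
grip_width: 0.0596
gripper_force: 0.0
```

```bash
python3 p.py
```

```text
origin f 1.3  noseDepth 171.3  l -1.4  z(under) 0.4 toolyaw 84.12 lean 30.39 Ff -0.5 Fl -0.5 Fz -0.4 M f,l,z [ 0.01 -0.26  0.02] w 0.0596 t 24.3
```

Released with no residual force. Retreating along the fingers.

Request:
drive_tool:
  increments: "0.7 0 0 -0.02 0 0 0; 0.7 0 0 -0.05 0 0 0; 0.7 0 0 -0.09 0 0 0; 0.7 0 0 -0.14 0 0 0; 0.7 0 0 -0.19 0 0 0; 0.7 0 0 -0.24 0 0 0; 0.7 0 0 -0.29 0 0 0; 0.7 0 0 -0.34 0 0 0; 0.7 0 0 -0.38 0 0 0; 0.7 0 0 -0.4 0 0 0"

```text
time: 25.1
tool_pos: [0.4851, -0.0019, 0.1982]
tcp_rot: [-0.173, 0.717, 0.647, 0.196]
wrist_force: [-0.3, -0.3, 0.6]
grip_width: 0.0596
gripper_force: 0.0
```

Request:
drive_tool:
  increments: "0.7 -0.05 0 -0.03 0 0 0; 0.7 -0.11 0 -0.06 0 0 0; 0.7 -0.17 0 -0.1 0 0 0; 0.7 -0.23 0 -0.13 0 0 0; 0.7 -0.29 0 -0.17 0 0 0; 0.7 -0.29 0 -0.17 0 0 0; 0.7 -0.29 0 -0.17 0 0 0"

```text
time: 25.68
tool_pos: [0.4666, -0.1687, 0.1946]
tcp_rot: [-0.175, 0.717, 0.645, 0.195]
wrist_force: [-0.5, 0.3, -0.5]
grip_width: 0.0596
gripper_force: 0.0
```

```bash
python3 p.py
python3 - <<'E'
from h import *
S=np.array([.4984,.1208]);a=np.radians(82.9);u=np.array([np.cos(a),np.sin(a)]);v=np.array([np.sin(a),-np.cos(a)])
f_=lambda i:cv2.resize(i[110:290,100:340],(394,296),interpolation=cv2.INTER_CUBIC)
o=[]
for n in("scene","top"):
    im,d=grab_frame(n);P=cloud(n,d);H=P[...,:2]-S;f=H@u;l=H@v;Z=P[...,2];ok=d>0
    print(n,'face f',np.median(f[ok&(abs(l)<.06)&(Z>.06)&(Z<.15)&(abs(f)<.02)]).round(4))
    for c in (-.06,-.04,-.02,.02,.04,.06):
        m=ok&(abs(l-c)<.01)&(Z>.017)&(Z<.037)&(f>-.06)&(f<.02);print(c,m.sum(),np.percentile(f[m],[10,50]).round(4) if m.any() else '',end='; ')
    m=ok&(Z>.018)&(Z<.045)&(f<-.02)&(f>-.07)&(abs(l)<.05);print('tab',m.sum(),np.percentile(f[m],1).round(4) if m.any() else '',np.median(l[m]).round(4) if m.any() else '')
    o.append(f_(im))
cv2.imwrite('pics/i.png',np.hstack(o)[:,:,::-1])
E
```

```text
origin f -269.3  noseDepth -99.3  l 4.2  z(under) 172.7 toolyaw 83.94 lean 30.41 Ff 0.2 Fl -0.6 Fz -0.5 M f,l,z [-0.02 -0.21 -0.04] w 0.0596 t 25.7
scene face f 0.0033
-0.06 41 [-0.0042 -0.0033]; -0.04 41 [-0.0046 -0.0036]; -0.02 93 [-0.0392 -0.014 ]; 0.02 26 [-0.0041 -0.0032]; 0.04 35 [-0.004  -0.0031]; 0.06 33 [-0.004  -0.0034]; tab 127 -0.0449 -0.0057
top face f nan
-0.06 25 [-0.005  -0.0041]; -0.04 26 [-0.0049 -0.0037]; -0.02 38 [-0.043  -0.0329]; 0.02 0 ; 0.04 0 ; 0.06 0 ; tab 42 -0.0461 -0.0128
  return _methods._mean(a, axis=axis, dtype=dtype,
  ret = ret.dtype.type(ret / rcount)
```

View pics/i.png

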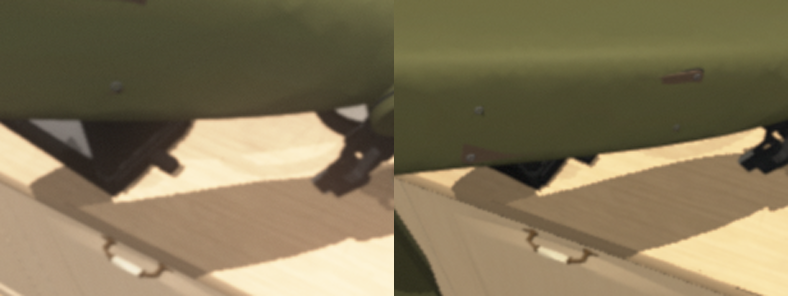

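The picture shows the tray home: the plate's front stands 6.6 mm off the face at both ends, against a 6 mm plate, so it sits flush. The tab is free at about (165,160) px in the left half and the gripper is clear.

```bash
python3 -c "
from bench import order; print(order.job_done())"
```

```text
the job is handed in; nothing more can be done
None
```

The crumb tray is in the toaster past its spring catch, with the front plate measured flush to within about 1 mm at both ends; the gripper has let go and backed clear, and the job is handed in at about 26 s.

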